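Hold the cover over the control box for screwing

ROBOT

A 7-joint arm with a two-finger parallel gripper is mounted at the origin on a cart in front of the work surface, level with it; the furniture and walls round the work are solid. World frame = base frame: x ahead of the robot, y to its left, z up, the work surface at z = 0. Lengths are in m, angles in rad, forces in N, time in s.
With the tool pointing down it reaches from about 0.4 to 0.85 m from the base axis. Payload 10.4 kg.
Tool frame: the origin (TCP) lies midway between the tips of the shut fingers; the grasp point (between the pads) lies 19 mm behind it; y points along the fingers, x is the direction in which the jaws open and shut, and the axes are right-handed (so a half turn about y gives the same grasp; the last joint's range is limited). The gripper opens to 87 mm and grips with 3 to 60 N. Pads are 19 mm wide; open, the fingers measure 117 mm over their backs; the gripper's body (75 mm by 190 mm) begins 51 mm behind the grasp point.
Start: joints at [1.1, 0.332, -0.065, 1.46, 0.022, 1.35, -0.088], TCP at [0.271, -0.563, 0.223] pointing down, gripper open.
Joint ranges: [-2.6, 2.6], [-0.5, 2.12], [-1.47, 1.34], [0.16, 2.42], [-1.27, 4.41], [0.06, 2.06], [-2.6, 2.6]. Speed limits (rad/s): [2.22, 2.22, 2.79, 2.79, 3.14, 3.14, 3.14].

INTERFACE

Orientations are given as a unit quaternion [x, y, z, w].
In Python, from bench import * gives the robot as it stands.
- The arm moves only by the tool jog_arm, never from a script. Its argument "commands" is a list of rows, each an object with "translation": the shift along the world's x, y, z in mm, a list of three; "twist": the turn about the world's z in rad. A call has 1 to 20 rows; each row shifts and turns the commanded pose from where the row before left it; what a row does not reach is not made up. A row lasts 1/10 s, in which the tool goes at most 50 mm and 8.59 degrees, less where a joint would pass 70% of its speed; a pose out of reach is approached as far as the arm can. A call is refused whole if a number of a shift passes 50 or a number of a turn 0.15, either way. A call with a gripper value outside its range is refused whole. "grip" is the closure, from 0 (fully open) to 1 (shut), set as the call begins (left out, the last holds). The fingers move at their own pace and stop on an object; "grip_force" is the grip in N (left out, the last holds). Time passes only in rows, so rows that do not move let the fingers close. It gives the time, the measured TCP pose, the force and the opening at its end, in the units of the state.
- read_state(): the state, without advancing time (a new reading comes with each control period).
- camera(name): name is "side" or "top"; returns a dict with "img" (400x640x3 uint8, red, green, blue), "fx", "fy", "cx", "cy" (pixels), "cam_to_world" (4x4, takes a point from camera to world coordinates). Camera axes: x right, y down, z forward; pixel columns grow to the right and rows downward; lengths in m; the calibration is good to about 2 mm. A picture is of the moment at which its call begins. There is no depth.
- close_job(): hands the job in, once; it reports no verdict.
The state is a dict: "time": time; "joint_positions": joint angles; "joint_vel": joint speeds; "joint_torque": joint torques, N m; "ee_pos": TCP position; "eef_rot": TCP orientation; "ft_force": force on the tool from outside, world axes, zero at the start; "torque": the same for the moment, N m; "width": finger opening in m.
Only numpy, scipy, OpenCV 4.12 (cv2) and the standard library are available. Lean on these libraries where they do the work, as an engineer would, in place of code of your own. Each camera call takes 0.05 s, during which the arm holds its last target.

TASK

Lift the aluminium cover plate by its bridge handle off the two-pronged hook stand and carry it to the open grey control box. Hold it there level and still, hovering about 1 cm above the box's four corner bosses without touching them, its long side along the box's and all four holes lined up over the threaded holes so that the screws can be started (either way round will do). Finish while still holding it like that: do not set it down or let go, do not let the cover bump the box, and leave the mug, the jar and the scoop where they are.

Things in the scene. Friction and masses are not known exactly. Their poses are not given: they have to be found in the camera images.
- cover: Bare aluminium cover plate, 100 (x) x 150 (y) x 4 mm, 0.2 to 0.45 kg, four 14 mm through holes at x +-38, y +-62 mm, bridge handle on top along y. Origin: centre of the underside; z up, to the handle side. Same after a half turn about z. It starts hanging level by its bar on the stand's two prongs, middle within 8 mm (x) and 4 mm (y) of the stand's hanging place, yaw within 0.04 rad of the stand's.
- bar (a point): Centre of the cover's handle bar, 53 mm above the plate's underside: grip here from above, closing along the cover's x. Bar 12 mm wide (x), 10 mm high, 114 mm long (y); its underside is 44 mm above the plate's top side; legs 10 mm thick at y +-52 mm.
- stand: Dark steel hook stand, fixed. Origin: on the desk below the hanging place; x runs from the prong tips back to the column. Two level 8 x 8 mm prongs at y +-32 mm, top side 180 mm above the desk, reach from the column's cross bar (x = 82 mm and beyond) forward to x = -28 mm, where the tips turn up 8 mm. The 56 mm between the prongs is open; nothing stands higher than the tips.
- hang (a point): Hanging place: midway between the prongs, level with their top side, 180 mm above the stand's origin. The prongs run between handle bar and plate, so the cover comes off by lifting it more than 8 mm and less than 30 mm (then the plate meets the prongs from below), then drawing it along the stand's -x till the whole plate is past the tips: 100 mm.
- box: Grey control box, fixed, open at the top, 100 (x) x 150 (y) x 60 mm, terminal blocks inside. Origin: centre of its underside, on the desk; y along its long side. Four aluminium corner bosses, 21 mm square, tops 60 mm above the desk (the highest points), each with an upright 8 mm threaded hole at x +-38, y +-62 mm.
- mug: Bystander: striped mug, 101 mm high, 86 mm wide without the handle, standing nearer the robot. Origin: centre of the underside.
- jar: Bystander: white screw-lid sample jar, 74 mm wide, 87 mm high, standing at the back. Origin: centre of the underside.
- scoop: Bystander: small steel scoop, 193 mm long, lying at the back right. Origin: centre of the underside.
- hole0 (a point): Centre of the cover's hole at its +x +y corner, at the underside.
- thread0 (a point): Mouth of the box's threaded hole at its +x +y corner, on the boss's top face.
- hole1 (a point): Centre of the cover's hole at its -x +y corner, at the underside.
- thread1 (a point): Mouth of the box's threaded hole at its -x +y corner, on the boss's top face.
- hole2 (a point): Centre of the cover's hole at its -x -y corner, at the underside.
- thread2 (a point): Mouth of the box's threaded hole at its -x -y corner, on the boss's top face.
- hole3 (a point): Centre of the cover's hole at its +x -y corner, at the underside.
- thread3 (a point): Mouth of the box's threaded hole at its +x -y corner, on the boss's top face.

How it is judged:
By the outcome, as a careful person would: the job done as asked, in the order asked, and still so for the second after the job is handed in, while the arm keeps its last pose, push and grip.
It also fails if it takes over 51 s, if anything falls off the work surface, if the arm or the gripper's body presses on something with over 40 N, if the wrist force passes 120 N, or if a joint passes its speed limit or range.

## Working session

There is one attempt and no reset: what is moved stays moved. The work goes in short steps, Python scripts to look and compute and a tool call to move; the robot and the scene stay as the last step left them, time stands still between calls to the robot, and variables do not carry over. Pictures are saved under pics/ and viewed, and the job is handed in when it is done.

Besides the shell and the picture viewer there is one more tool, called after "Call:" as name(argument=value, ...) on one line, values as JSON. jog_arm: Moves the arm, as the interface text tells. Its arguments: {"type":"object","properties":{"commands":{"type":"array"},"grip":{"type":"number"},"grip_force":{"type":"number"}},"required":["commands"]}

```bash
mkdir -p pics; ls; python3 - <<'E'
from bench import *
import cv2,numpy as np
s=read_state()
print({k:np.round(v,4).tolist() for k,v in s.items()})
for n in ("side","top"):
    c=camera(n); cv2.imwrite(f"pics/{n}0.png",c["img"][:,:,::-1])
    print(n,c["fx"],c["fy"],c["cx"],c["cy"],np.round(c["cam_to_world"],4).tolist())
E
```

```text
pics
{'time': 0.0, 'joint_positions': [1.1004, 0.3329, -0.0647, 1.461, 0.0216, 1.3499, -0.0885], 'joint_vel': [-0.0002, 0.0002, 0.0002, -0.0016, 0.0019, 0.0006, 0.001], 'joint_torque': [-0.0004, -62.3257, 0.0246, -38.9892, -0.0613, 0.0399, 0.0002], 'ee_pos': [0.2704, -0.563, 0.2217], 'eef_rot': [-0.5983, 0.3769, -0.376, 0.5988], 'ft_force': [-0.4092, 0.3315, -0.2759], 'torque': [-0.031, -0.0479, 0.0257], 'width': 0.0874}
side 451.3595903119236 451.3595903119236 320.69433489429423 200.9469348769892 [[-0.87, -0.2156, 0.4433, 0.1189], [-0.4926, 0.415, -0.7649, 0.7672], [-0.0191, -0.8839, -0.4673, 0.609], [0.0, 0.0, 0.0, 1.0]]
top 373.67238485147516 373.67238485147516 319.10871390056644 202.61423086412435 [[0.0175, -0.992, 0.1247, 0.4674], [-0.9997, -0.0156, 0.0161, -0.0305], [-0.014, -0.125, -0.9921, 1.0917], [0.0, 0.0, 0.0, 1.0]]
```

View pics/side0.png

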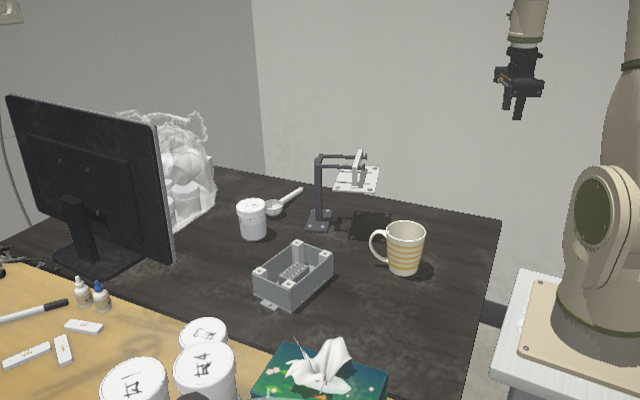

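View pics/top0.png

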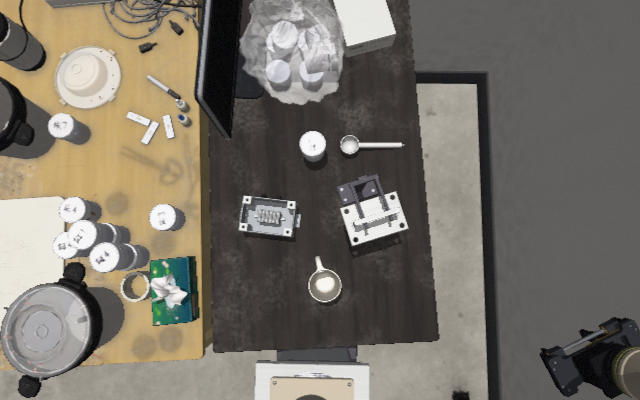

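The side view shows the cover on the stand at about (357,178), the box at (293,275) and the mug at (405,248). The top view shows the cover at (374,218), the box at (268,217), the mug at (324,285), the jar at (312,146) and the scoop at (370,145). Next I'll zoom in.

```bash
python3 - <<'E'
import cv2
a=cv2.imread("pics/top0.png")
cv2.imwrite("pics/t_cov.png",cv2.resize(a[165:265,325:425],None,fx=6,fy=6,interpolation=cv2.INTER_CUBIC))
cv2.imwrite("pics/t_box.png",cv2.resize(a[185:250,225:310],None,fx=8,fy=8,interpolation=cv2.INTER_CUBIC))
a=cv2.imread("pics/side0.png")
cv2.imwrite("pics/s_cov.png",cv2.resize(a[140:240,300:400],None,fx=6,fy=6,interpolation=cv2.INTER_CUBIC))
cv2.imwrite("pics/s_box.png",cv2.resize(a[230:315,245:345],None,fx=6,fy=6,interpolation=cv2.INTER_CUBIC))
E
```

```text
(no output)
```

View pics/t_cov.png

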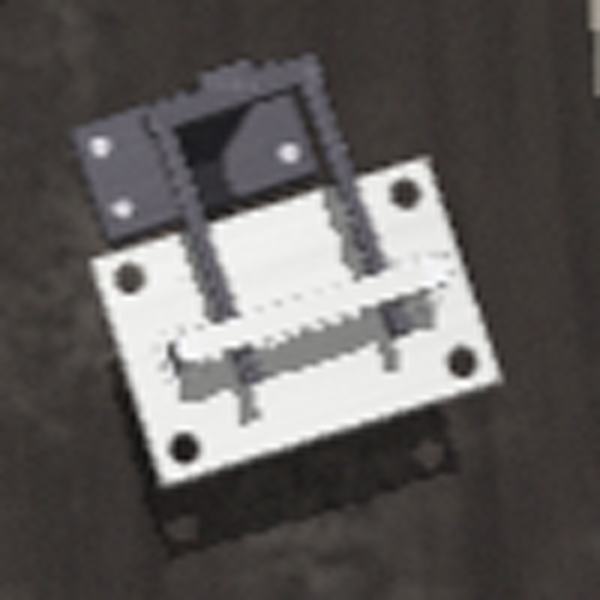

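View pics/t_box.png

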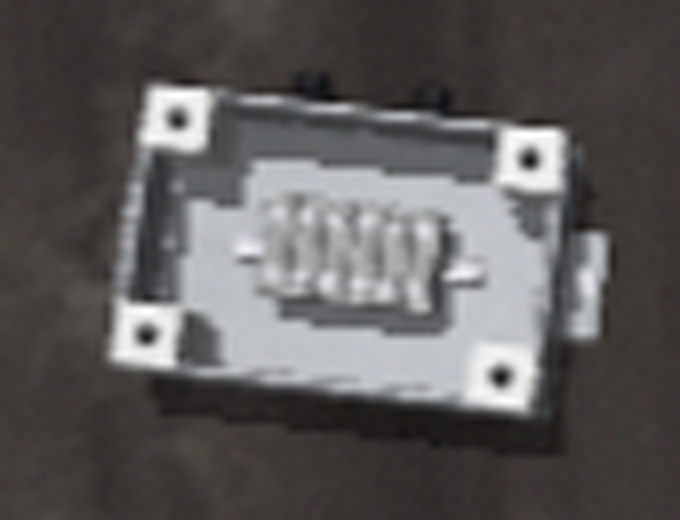

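View pics/s_cov.png

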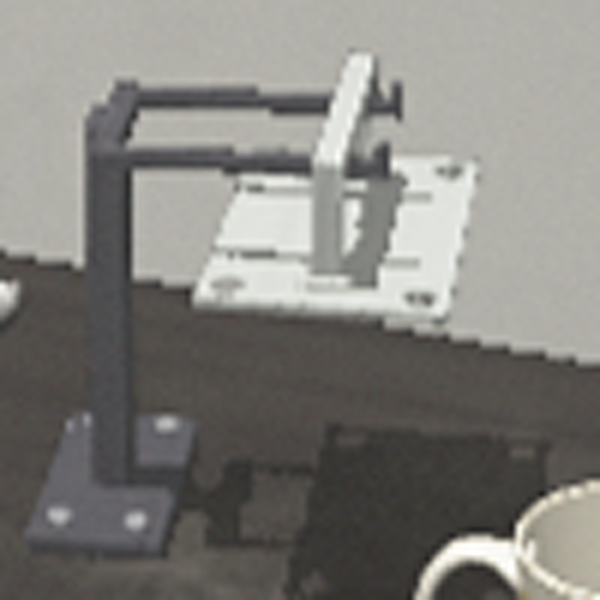

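View pics/s_box.png

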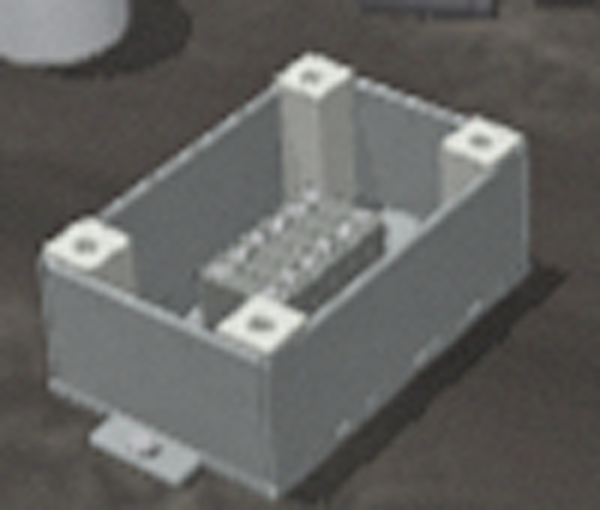

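```bash
cat > h.py <<'E'
import numpy as np
from scipy.optimize import least_squares
from scipy.spatial.transform import Rotation as R
K={"side":(451.3596,320.6943,200.9469),"top":(373.6724,319.1087,202.6142)}
import json,os
def cams():
    return {n:np.array(json.load(open("cams.json"))[n]) for n in K}
def proj(n,P):
    T=np.linalg.inv(cams()[n]); p=np.asarray(P)@T[:3,:3].T+T[:3,3]
    f,cx,cy=K[n]; return np.c_[f*p[:,0]/p[:,2]+cx,f*p[:,1]/p[:,2]+cy]
def full(pts,s,off): return (np.array(pts,float)+.5)/s-.5+np.array(off)
H=np.array([[38,62,0],[-38,62,0],[-38,-62,0],[38,-62,0]])/1000
def pose(x,y,z,w,local): return np.asarray(local)@R.from_euler('z',w).as_matrix().T+[x,y,z]
def fit(obs,x0,z=None):  # obs: list of (cam, local pts, pix)
    def f(q):
        zz=z if z is not None else q[3]
        return np.concatenate([(proj(n,pose(q[0],q[1],zz,q[2],L))-u).ravel() for n,L,u in obs])
    r=least_squares(f,x0 if z is not None else list(x0)+[0.1])
    return r.x,np.round(r.fun.reshape(-1,2),2)
E
python3 - <<'E'
from bench import *
import json
json.dump({n:camera(n)["cam_to_world"].tolist() for n in("side","top")},open("cams.json","w"))
from h import *
# order in world yaw~0 : top image left=+y, up=+x => +x+y = upper-left
o=[0,3,2,1] # UL,UR,LR,LL
tc=full([(130,277),(405,194),(463,361),(185,447)],6,(325,165))
tb=full([(178,119),(530,159),(501,376),(146,335)],8,(225,185))
# side: right = -x, -y ; robot (x=0) at right, +y near camera
sc=full([(450,171),(419,298),(228,284)],6,(300,140)); 
sb=full([(312,76),(481,141),(262,323),(87,245)],6,(245,230))
so=[2,1,0]; sob=[3,2,1,0]
for nm,T,S,S_o,z in(("cover",tc,sc,so,.136),("box",tb,sb,sob,.06)):
    for lab,obs in(("top",[("top",H[o],T)]),("side",[("side",H[S_o],S)]),("both",[("top",H[o],T),("side",H[S_o],S)])):
        q,r=fit(obs,[.5,0,0],z); print(nm,lab,np.round(q,4)); print(r.tolist())
    q,r=fit(obs,[.5,0,0]); print("free z",np.round(q,4))
E
```

```text
cover top [ 0.5507 -0.156   0.3155]
[[0.04, 0.04], [0.13, -0.25], [-0.07, 0.09], [-0.09, 0.11]]
cover side [ 0.5503 -0.1585  0.3138]
[[-0.0, 0.07], [0.05, -0.05], [-0.05, -0.02]]
cover both [ 0.5502 -0.1565  0.3172]
[[0.22, 0.25], [0.29, -0.12], [0.14, 0.21], [0.15, 0.31], [-0.37, 0.34], [-0.18, 0.29], [-0.35, 0.35]]
free z [ 0.55   -0.1561  0.317   0.1371]
box top [ 0.5591  0.1306 -0.0998]
[[-0.06, -0.05], [-0.08, 0.03], [0.06, 0.06], [0.08, -0.03]]
box side [ 0.5587  0.1298 -0.0981]
[[0.02, 0.06], [-0.03, -0.01], [0.07, 0.03], [-0.06, -0.08]]
box both [ 0.5588  0.1302 -0.0987]
[[0.07, 0.09], [0.05, 0.13], [0.23, 0.17], [0.24, 0.12], [-0.08, 0.13], [-0.14, 0.08], [-0.1, 0.12], [-0.21, -0.02]]
free z [ 0.5586  0.1303 -0.0986  0.0604]
```

```bash
python3 - <<'E'
from bench import *
from h import *
s=read_state(); M=R.from_quat(s["eef_rot"]).as_matrix(); print(np.round(M,4)); print(np.arctan2(M[1,0],M[0,0]),np.arctan2(M[1,2],M[0,2]))
# mug rim centre
for n,u in(("top",(324,287)),("side",(405,230)),):
    T=cams()[n];f,cx,cy=K[n];d=T[:3,:3]@[(u[0]-cx)/f,(u[1]-cy)/f,1];t=(.1-T[2,3])/d[2];print(T[:3,3]+t*d)
E
```

```text
[[ 4.330e-01 -4.000e-04  9.014e-01]
 [-9.014e-01  7.000e-04  4.330e-01]
 [-8.000e-04 -1.000e+00 -0.000e+00]]
-1.1229940794534297 0.44780227885131774
[ 0.37115832 -0.03106565  0.1       ]
[ 0.37637585 -0.03354929  0.1       ]
```

Call:
jog_arm(commands=[{"translation":[18,27,3],"twist":0.096},{"translation":[18,27,3],"twist":0.096},{"translation":[18,27,3],"twist":0.096},{"translation":[18,27,3],"twist":0.096},{"translation":[18,27,3],"twist":0.096},{"translation":[18,27,3],"twist":0.096},{"translation":[18,27,3],"twist":0.096},{"translation":[18,27,3],"twist":0.096},{"translation":[18,27,3],"twist":0.096},{"translation":[18,27,3],"twist":0.096},{"translation":[18,27,3],"twist":0.096},{"translation":[18,27,3],"twist":0.096},{"translation":[18,27,3],"twist":0.096},{"translation":[18,27,3],"twist":0.096},{"translation":[27,29,3],"twist":0.096},{"translation":[0,0,0],"twist":0},{"translation":[0,0,0],"twist":0},{"translation":[0,0,0],"twist":0}], grip=0, grip_force=40)

```text
time: 2.0
ee_pos: [0.549, -0.1575, 0.2673]
eef_rot: [0.698, 0.111, -0.111, -0.698]
ft_force: [0.3, 0.4, -1.2]
width: 0.0874
```

```bash
python3 - <<'E'
from bench import *
import cv2
a=camera("side")["img"][:,:,::-1]; b=camera("top")["img"][:,:,::-1]
x=cv2.resize(a[80:200,300:420],None,fx=4,fy=4); y=cv2.resize(b[165:265,325:425],(480,480))
cv2.imwrite("pics/pre.png",cv2.resize(cv2.hconcat([x,y]),(800,400)))
E
```

```text
(no output)
```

View pics/pre.png

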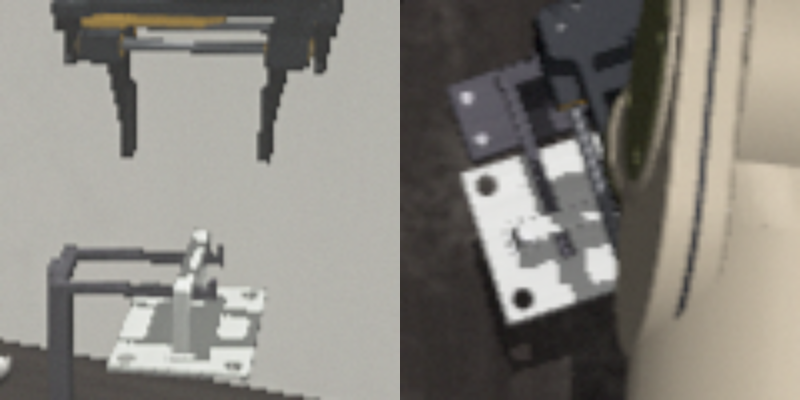

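The side view shows the open fingers, tips at crop (128,155) and (265,158), straddling the bar at (198,235). I'll go down 101 mm and close.

Call:
jog_arm(commands=[{"translation":[1,1,-10],"twist":0},{"translation":[0,0,-13],"twist":0},{"translation":[0,0,-13],"twist":0},{"translation":[0,0,-13],"twist":0},{"translation":[0,0,-13],"twist":0},{"translation":[0,0,-13],"twist":0},{"translation":[0,0,-13],"twist":0},{"translation":[0,0,-13],"twist":0},{"translation":[0,0,0],"twist":0},{"translation":[0,0,0],"twist":0},{"translation":[0,0,0],"twist":0}])

```text
time: 3.2
ee_pos: [0.5511, -0.1554, 0.1673]
eef_rot: [0.698, 0.112, -0.111, -0.698]
ft_force: [0.3, 0.5, -0.3]
width: 0.087
```

Call:
jog_arm(commands=[{"translation":[0,0,0],"twist":0},{"translation":[0,0,0],"twist":0},{"translation":[0,0,0],"twist":0},{"translation":[0,0,0],"twist":0},{"translation":[0,0,0],"twist":0},{"translation":[0,0,0],"twist":0},{"translation":[0,0,0],"twist":0},{"translation":[0,0,0],"twist":0},{"translation":[0,0,0],"twist":0},{"translation":[0,0,0],"twist":0}], grip=1, grip_force=50)

```text
time: 4.2
ee_pos: [0.5506, -0.1554, 0.1666]
eef_rot: [-0.698, -0.112, 0.112, 0.698]
ft_force: [0.4, -0.3, 0.1]
width: 0.0152
```

Call:
jog_arm(commands=[{"translation":[0,0,0],"twist":0},{"translation":[0,0,0],"twist":0},{"translation":[0,0,0],"twist":0},{"translation":[0,0,0],"twist":0},{"translation":[0,0,0],"twist":0}])

```text
time: 4.7
ee_pos: [0.5506, -0.1554, 0.1666]
eef_rot: [-0.698, -0.112, 0.112, 0.698]
ft_force: [-1.1, 0.4, 0.6]
width: 0.0113
```

```bash
python3 - <<'E'
from bench import *
import cv2
a=camera("side")["img"][:,:,::-1]; b=camera("top")["img"][:,:,::-1]
x=cv2.resize(a[100:200,300:400],None,fx=6,fy=6); 
cv2.imwrite("pics/grip.png",x)
E
```

```text
(no output)
```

View pics/grip.png

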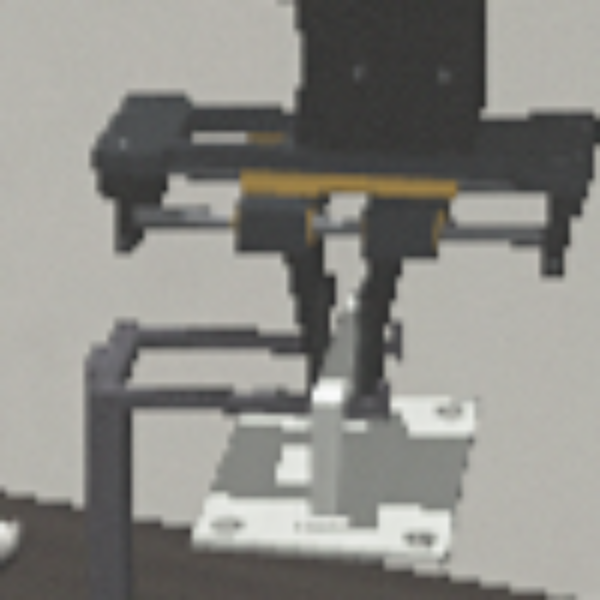

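The fingers hold the bar, at crop (340,350), and the plate still hangs level. I'll lift it 18 mm.

Call:
jog_arm(commands=[{"translation":[0,0,3],"twist":0},{"translation":[0,0,3],"twist":0},{"translation":[0,0,3],"twist":0},{"translation":[0,0,3],"twist":0},{"translation":[0,0,3],"twist":0},{"translation":[0,0,3],"twist":0},{"translation":[0,0,0],"twist":0},{"translation":[0,0,0],"twist":0},{"translation":[0,0,0],"twist":0},{"translation":[0,0,0],"twist":0}])

```text
time: 5.8
ee_pos: [0.5506, -0.1554, 0.1844]
eef_rot: [-0.698, -0.112, 0.112, 0.698]
ft_force: [-1.1, 0.1, -2.4]
width: 0.0115
```

```bash
python3 - <<'E'
from bench import *
import cv2
a=camera("side")["img"][:,:,::-1]
cv2.imwrite("pics/lift.png",cv2.resize(a[100:200,300:400],None,fx=6,fy=6))
s=read_state();print(s["ee_pos"],s["ft_force"],s["torque"])
E
```

```text
[ 0.55056668 -0.15538592  0.18443416] [-0.04331994 -1.13515783 -1.9961038 ] [-0.01910232 -0.07339139  0.0193078 ]
```

View pics/lift.png

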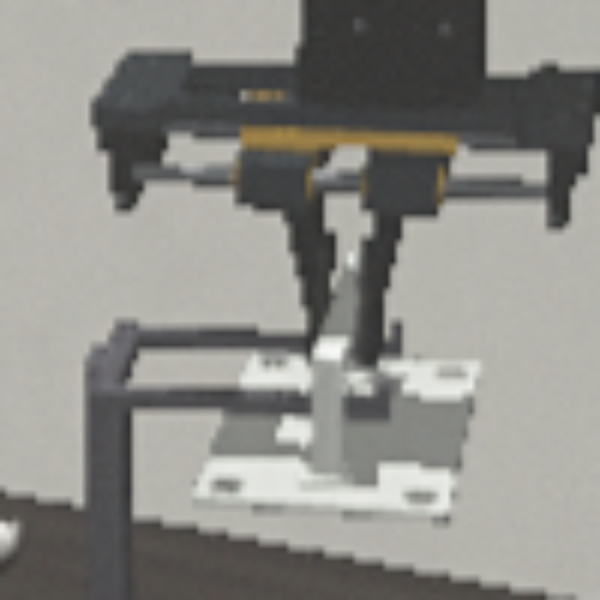

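The plate is level at crop (330,430), clear of the prongs above and below. I'll draw it out 130 mm along the stand's -x.

Call:
jog_arm(commands=[{"translation":[-4,-1.3,0],"twist":0},{"translation":[-9,-3,0],"twist":0},{"translation":[-9,-3,0],"twist":0},{"translation":[-9,-3,0],"twist":0},{"translation":[-9,-3,0],"twist":0},{"translation":[-9,-3,0],"twist":0},{"translation":[-9,-3,0],"twist":0},{"translation":[-9,-3,0],"twist":0},{"translation":[-9,-3,0],"twist":0},{"translation":[-9,-3,0],"twist":0},{"translation":[-9,-3,0],"twist":0},{"translation":[-9,-3,0],"twist":0},{"translation":[-9,-3,0],"twist":0},{"translation":[-9,-3,0],"twist":0},{"translation":[-3,-0.7,0],"twist":0},{"translation":[0,0,0],"twist":0},{"translation":[0,0,0],"twist":0}])

```text
time: 7.55
ee_pos: [0.4269, -0.1962, 0.1847]
eef_rot: [0.698, 0.112, -0.112, -0.698]
ft_force: [-0.6, 1.0, -1.7]
width: 0.0114
```

```bash
python3 - <<'E'
from bench import *
import cv2
a=camera("side")["img"][:,:,::-1]
cv2.imwrite("pics/drawn.png",cv2.resize(a[90:240,300:450],None,fx=4,fy=4))
E
```

```text
(no output)
```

View pics/drawn.png

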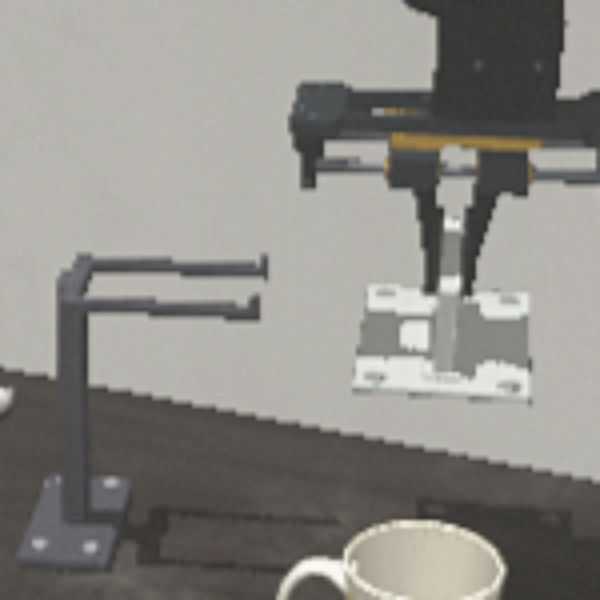

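The plate is clear of the tips: nearest plate corner at crop (355,390), tips at (262,300). Next I'll raise it and carry it over the box.

Call:
jog_arm(commands=[{"translation":[0,0,8],"twist":0},{"translation":[0,0,14],"twist":0},{"translation":[0,0,16],"twist":0},{"translation":[0,5,14],"twist":0},{"translation":[0,12,8],"twist":-0.02},{"translation":[3,21,2],"twist":-0.03},{"translation":[5,24,0],"twist":-0.036},{"translation":[8,24,0],"twist":-0.036},{"translation":[12,24,0],"twist":-0.036},{"translation":[12,24,0],"twist":-0.036},{"translation":[12,24,0],"twist":-0.036},{"translation":[12,24,0],"twist":-0.036},{"translation":[12,24,0],"twist":-0.036},{"translation":[12,24,0],"twist":-0.036},{"translation":[12,24,0],"twist":-0.036},{"translation":[12,24,0],"twist":-0.032},{"translation":[12,22,0],"twist":-0.01},{"translation":[10,16,0],"twist":0},{"translation":[6,8,0],"twist":0},{"translation":[2,2,0],"twist":0}])

```text
time: 9.6
ee_pos: [0.5688, 0.1305, 0.247]
eef_rot: [-0.706, 0.035, -0.035, 0.706]
ft_force: [-1.6, 0.3, -2.1]
width: 0.0116
```

Call:
jog_arm(commands=[{"translation":[0,0,-4],"twist":0},{"translation":[0,0,-10],"twist":0},{"translation":[0,0,-12],"twist":0},{"translation":[0,0,-14],"twist":0},{"translation":[0,0,-14],"twist":0},{"translation":[0,0,-14],"twist":0},{"translation":[0,0,-14],"twist":0},{"translation":[0,0,-10],"twist":0},{"translation":[0,0,-4],"twist":0},{"translation":[0,0,0],"twist":0},{"translation":[0,0,0],"twist":0},{"translation":[0,0,0],"twist":0}])

```text
time: 10.8
ee_pos: [0.569, 0.1298, 0.1513]
eef_rot: [-0.706, 0.035, -0.035, 0.706]
ft_force: [0.3, -0.2, -2.8]
width: 0.0116
```

```bash
python3 - <<'E'
from bench import *
import cv2
a=camera("side")["img"][:,:,::-1];b=camera("top")["img"][:,:,::-1]
cv2.imwrite("pics/s1.png",a);cv2.imwrite("pics/t1.png",b)
cv2.imwrite("pics/s1z.png",cv2.resize(a[205:305,235:360],None,fx=6,fy=6,interpolation=cv2.INTER_CUBIC))
cv2.imwrite("pics/t1z.png",cv2.resize(b[170:270,205:330],None,fx=6,fy=6,interpolation=cv2.INTER_CUBIC))
s=read_state();print(s["ee_pos"],s["eef_rot"],s["time"])
E
```

```text
[0.56893698 0.12971095 0.15112959] [-0.70619312  0.03463631 -0.03536304  0.70628681] 10.9
```

View pics/s1z.png

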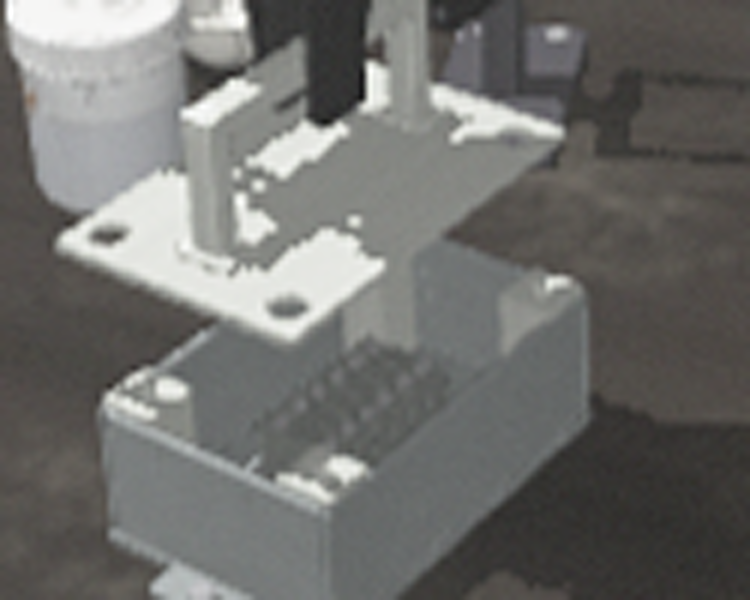

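View pics/t1z.png

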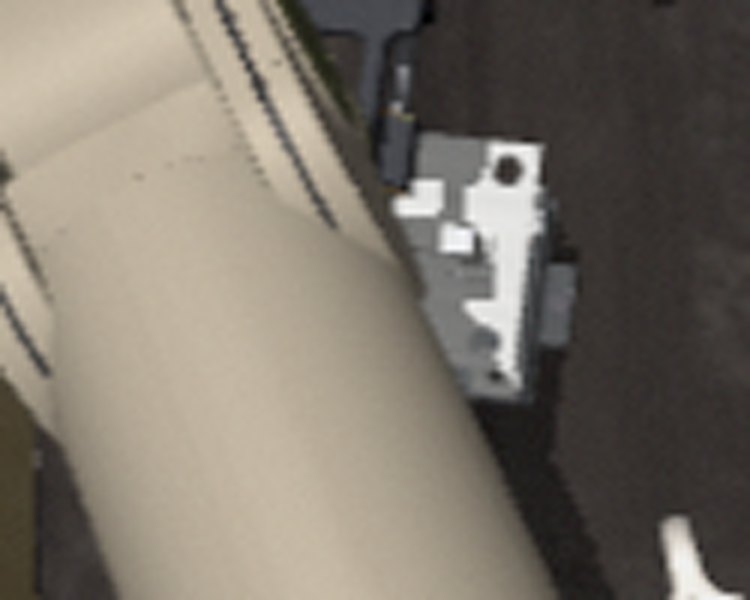

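The side view puts the near cover holes at crop (108,233) and (290,305). The top view shows one at (508,168). The TCP is about 10 mm too far in x, so I'll correct that and come down part way before measuring.

Call:
jog_arm(commands=[{"translation":[-5,0,-3],"twist":0},{"translation":[-5,0,-6],"twist":0},{"translation":[0,0,-8],"twist":0},{"translation":[0,0,-7],"twist":0},{"translation":[0,0,-3],"twist":0},{"translation":[0,0,0],"twist":0},{"translation":[0,0,0],"twist":0},{"translation":[0,0,0],"twist":0}])

```text
time: 11.7
ee_pos: [0.5589, 0.1297, 0.1239]
eef_rot: [-0.706, 0.035, -0.035, 0.706]
ft_force: [0.3, 0.3, -3.4]
width: 0.0114
```

```bash
python3 - <<'E'
from bench import *
import cv2
a=camera("side")["img"][:,:,::-1];b=camera("top")["img"][:,:,::-1]
cv2.imwrite("pics/s2.png",a);cv2.imwrite("pics/t2.png",b)
cv2.imwrite("pics/s2z.png",cv2.resize(a[220:310,240:350],None,fx=7,fy=6.5,interpolation=cv2.INTER_CUBIC))
cv2.imwrite("pics/s2z.png",cv2.resize(a[220:310,240:350],None,fx=6,fy=6,interpolation=cv2.INTER_CUBIC))
cv2.imwrite("pics/t2z.png",cv2.resize(b[185:250,255:315],None,fx=8,fy=8,interpolation=cv2.INTER_CUBIC))
s=read_state();print(s["ee_pos"],s["eef_rot"],s["time"])
E
```

```text
[0.55886381 0.12969187 0.12386467] [-0.70617177  0.03479467 -0.03520911  0.70630806] 11.8
```

View pics/s2z.png

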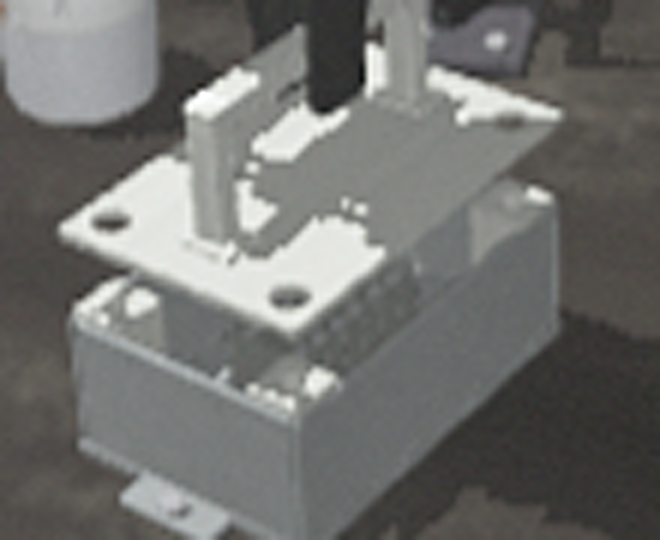

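View pics/t2z.png

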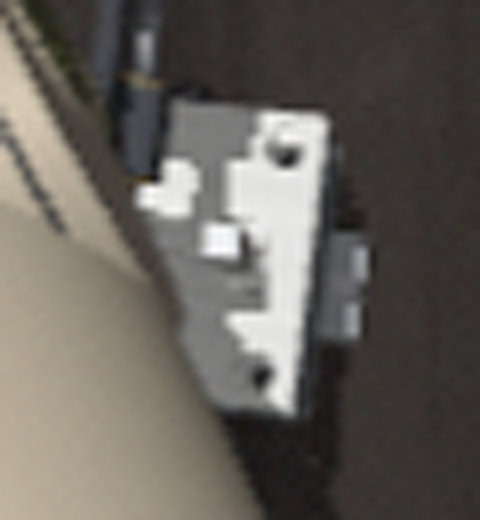

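```bash
python3 - <<'E'
from h import *
S=full([(111,220),(291,296),(511,121)],6,(240,220)); T=full([(285,152),(259,375)],8,(255,185))
obs=[("side",H[[0,1,2]],S),("top",H[[3,2]],T)]
for o in(obs[:1],obs[1:],obs):
    q,r=fit(o,[.56,.13,-.1],.0933);print(np.round(q,4),r.tolist())
q,r=fit(obs,[.56,.13,-.1]);print("free z",np.round(q,4),r.tolist())
q,r=fit(obs[:1],[.56,.13,-.1]);print("free z",np.round(q,4),r.tolist())
E
```

```text
[ 0.5587  0.1281 -0.0964] [[0.07, 0.1], [-0.15, 0.1], [0.09, -0.24]]
[ 0.5571  0.1286 -0.0882] [[0.01, -0.11], [-0.01, 0.11]]
[ 0.5583  0.1284 -0.0997] [[0.12, 0.17], [-0.16, 0.24], [0.25, -0.07], [0.24, -0.26], [-0.11, -0.09]]
free z [ 0.558   0.1287 -0.0986  0.0938] [[0.12, 0.08], [-0.13, 0.14], [0.25, -0.2], [0.1, -0.24], [-0.21, -0.04]]
free z [ 0.5598  0.1265 -0.0972  0.0919] [[0.15, 0.09], [-0.16, 0.07], [0.02, -0.18]]
```

Call:
jog_arm(commands=[{"translation":[0.5,1.6,0],"twist":0},{"translation":[0,0,-2],"twist":0},{"translation":[0,0,-4],"twist":0},{"translation":[0,0,-4],"twist":0},{"translation":[0,0,-4],"twist":0},{"translation":[0,0,-3],"twist":0},{"translation":[0,0,-2],"twist":0},{"translation":[0,0,0],"twist":0},{"translation":[0,0,0],"twist":0},{"translation":[0,0,0],"twist":0},{"translation":[0,0,0],"twist":0}])

```text
time: 12.9
ee_pos: [0.5592, 0.1312, 0.1047]
eef_rot: [-0.706, 0.035, -0.035, 0.706]
ft_force: [0.2, -0.2, -3.1]
width: 0.0111
```

```bash
python3 - <<'E'
from bench import *
import cv2
a=camera("side")["img"][:,:,::-1];b=camera("top")["img"][:,:,::-1]
cv2.imwrite("pics/s3.png",a);cv2.imwrite("pics/t3.png",b)
cv2.imwrite("pics/s3z.png",cv2.resize(a[225:315,240:350],None,fx=7,fy=6.5,interpolation=cv2.INTER_CUBIC))
cv2.imwrite("pics/s3z.png",cv2.resize(a[225:320,240:350],None,fx=6,fy=6,interpolation=cv2.INTER_CUBIC))
cv2.imwrite("pics/t3z.png",cv2.resize(b[185:250,255:315],None,fx=8,fy=8,interpolation=cv2.INTER_CUBIC))
s=read_state();print(s["ee_pos"],s["eef_rot"],s["ft_force"],s["time"])
E
```

```text
[0.55919886 0.13122965 0.10469677] [-0.70623493  0.03486947 -0.03507655  0.70624781] [-0.07786496  0.03172577 -2.32180074] 13.0
```

View pics/s3z.png

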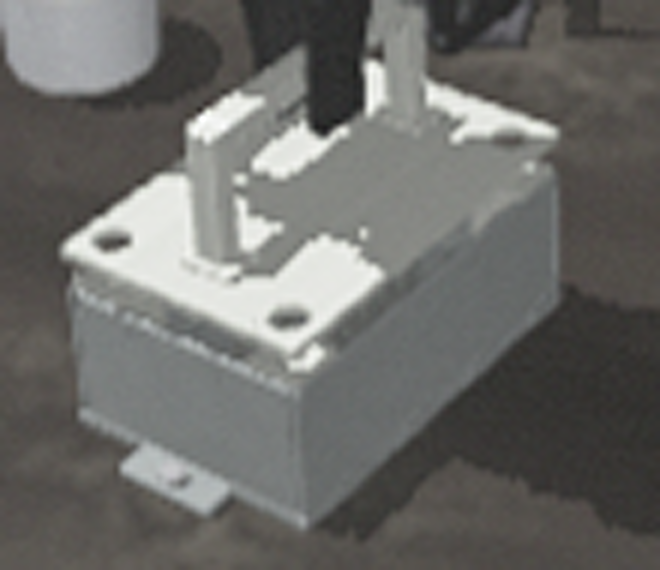

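View pics/t3z.png

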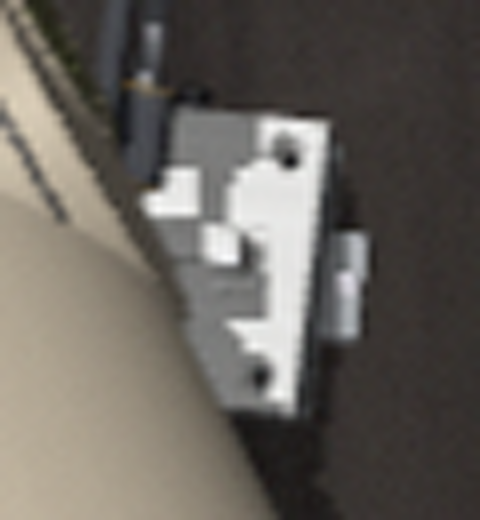

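```bash
python3 - <<'E'
from h import *
S=full([(112,239),(290,317),(511,135)],6,(240,225)); T=full([(287,152),(259,374)],8,(255,185))
obs=[("side",H[[0,1,2]],S),("top",H[[3,2]],T)]
for o in(obs[:1],obs[1:],obs):
    q,r=fit(o,[.56,.13,-.1],.0741);print(np.round(q,4),r.tolist())
q,r=fit(obs,[.56,.13,-.1]);print("free z",np.round(q,4))
# ideal hole pixels in crops (top surface)
P=pose(.5588,.1303,.0741,-.0987,H)
print("ideal side",np.round((proj("side",P)-[240,225]+.5)*6-.5,1).tolist())
print("ideal top",np.round((proj("top",P)-[255,185]+.5)*8-.5,1).tolist())
C=np.array([[50,75,0],[-50,75,0],[-50,-75,0],[50,-75,0]])/1000
P=pose(.5588,.1303,.0741,-.0987,C)
print("corners side",np.round((proj("side",P)-[240,225]+.5)*6-.5,1).tolist())
print("corners top",np.round((proj("top",P)-[255,185]+.5)*8-.5,1).tolist())
E
python3 - <<'E'
import cv2
a=cv2.imread("pics/s3.png");b=cv2.imread("pics/t3.png")
x=cv2.resize(a[255:290,245:300],None,fx=14,fy=14,interpolation=cv2.INTER_CUBIC)
cv2.imwrite("pics/s3zz.png",x[:,:770])
x=cv2.resize(b[195:242,275:302],None,fx=12,fy=12,interpolation=cv2.INTER_CUBIC)
cv2.imwrite("pics/t3zz.png",x)
E
```

```text
[ 0.5592  0.1291 -0.0976] [[0.19, -0.04], [-0.0, -0.11], [-0.2, 0.23]]
[ 0.5595  0.1301 -0.0978] [[-0.01, 0.11], [0.01, -0.11]]
[ 0.5592  0.1295 -0.0958] [[0.1, 0.12], [-0.04, 0.03], [-0.3, 0.31], [0.18, 0.17], [0.26, -0.04]]
free z [ 0.5588  0.13   -0.0941  0.0749]
ideal side [[111.9, 240.9], [288.7, 318.8], [509.2, 138.5], [339.5, 74.7]]
ideal top [[-70.3, 114.1], [-101.5, 333.3], [258.4, 375.2], [286.4, 154.9]]
corners side [[58.8, 248.3], [292.5, 353.1], [557.9, 131.9], [335.5, 49.5]]
corners top [[-102.6, 75.6], [-144.1, 363.8], [291.8, 414.8], [328.2, 124.8]]
```

View pics/s3zz.png

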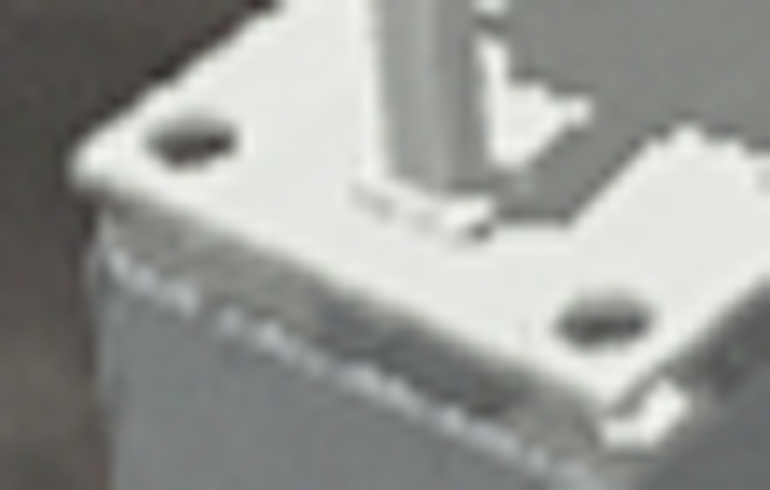

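View pics/t3zz.png

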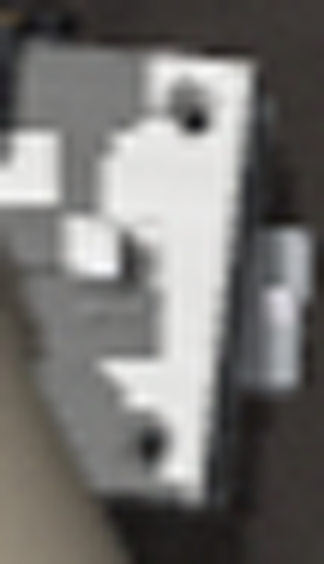

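The holes fall within about 1 mm of the ideal: side crop (190,140) and (602,322), top crop (190,105) and (150,437). Both cameras agree on a leftover of (-0.4, +0.6) mm, so I'll trim that and settle.

Call:
jog_arm(commands=[{"translation":[-0.4,0.6,0],"twist":-0.001},{"translation":[0,0,0],"twist":0},{"translation":[0,0,0],"twist":0},{"translation":[0,0,0],"twist":0},{"translation":[0,0,0],"twist":0},{"translation":[0,0,0],"twist":0},{"translation":[0,0,0],"twist":0},{"translation":[0,0,0],"twist":0}])

```text
time: 13.8
ee_pos: [0.5587, 0.1318, 0.1046]
eef_rot: [-0.706, 0.035, -0.035, 0.706]
ft_force: [-0.2, -0.3, -2.1]
width: 0.0113
```

```bash
python3 - <<'E'
from bench import *
import cv2,numpy as np
a=camera("side")["img"][:,:,::-1];b=camera("top")["img"][:,:,::-1]
cv2.imwrite("pics/s4.png",a);cv2.imwrite("pics/t4.png",b)
x=cv2.resize(a[140:320,220:450],None,fx=3,fy=3,interpolation=cv2.INTER_CUBIC)
cv2.imwrite("pics/s4z.png",x)
s=read_state();print(s["ee_pos"],s["eef_rot"],s["ft_force"],s["torque"],s["width"],np.abs(s["joint_vel"]).max(),s["time"])
E
```

```text
[0.5587526  0.13182284 0.10459678] [-0.70620641  0.03528909 -0.03537411  0.70624065] [-0.3548245   0.5382555  -2.47587801] [-0.02269052 -0.08869309  0.01748849] 0.01110336665612334 0.001673205520086899 13.9
```

View pics/s4z.png

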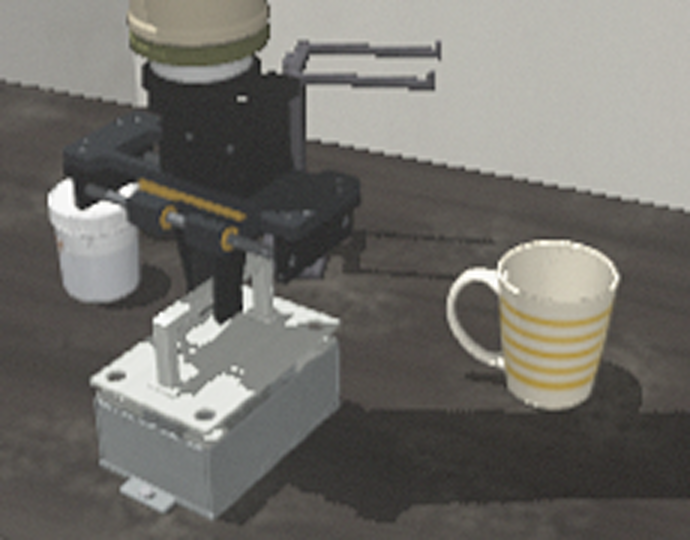

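View pics/t4.png

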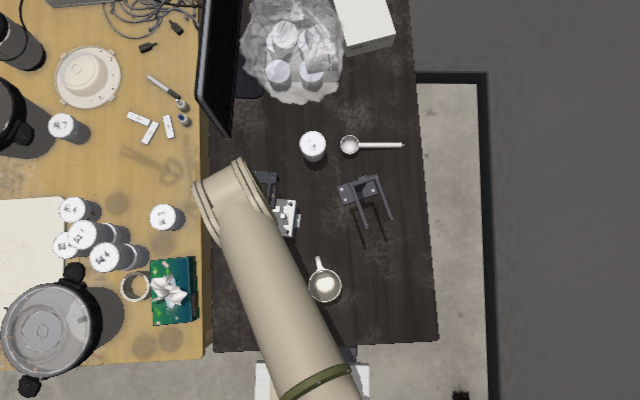

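The mug (324,285), jar (312,146) and scoop (370,145) are where they started. The cover is level and still over the box, so I'm handing in.

```bash
python3 -c "
from bench import *
print(close_job())"
```

```text
the job is handed in; nothing more can be done
None
```

The cover is off the stand and held level and still over the box, and the job is handed in at about 14 s of the 51 s allowed. I gripped the bar between the prongs, lifted 18 mm, drew the cover 130 mm clear of the tips, raised it and carried it across. I then lowered it over the box in stages, checking it in the camera pictures on the way down.

- **Alignment:** before the last small trim, fitting both cameras put the cover within about 0.7 mm and 0.003 rad of the box. The trim of (-0.4, +0.6) mm should have removed most of that. I checked it only by eye and from the arm's own position reading, with no new fit.
- **Height:** the gap to the bosses works out at about 10 mm from the arm's height reading. The camera fit with height left free agreed to within 1 mm.
- **Holding still:** the wrist force was about 2.5 N, which is the cover's weight, with no sign of contact. Joint speeds were near zero and the grip was firm, with the fingers reading 11 mm open on the 12 mm bar.
- **Bystanders:** the mug, jar and scoop are at the same pixels as at the start.
- **Less certain:** at the box the arm hid the two left-hand holes from the top camera, and one hole was hidden from the side camera. That measurement therefore rests on three holes from the side and two from the top. The two cameras differed by up to 1 mm on the cover's y position.
- **Carry overshoot:** the first carry went 10 mm too far in x, which I corrected while still about 5 cm above the bosses.

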